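# Complete the row of clay figurines and hold up the pattern tile

### The job

At the craft stall, first stand the single clay figurine in the empty square recess of the wooden tray, fully down and let go, facing the same way as the two already there. Then lift the hinged lid of the small wooden case and leave it standing open, draw out the flat tile hidden upright inside, and present it over the finished row: upright, square with the row (flat faces parallel to the row), above its middle, with its lower edge about 5 cm clear of the figurines' heads. Finish while still holding the tile there, motionless and touching nothing but the gripper, and leave the other figurines and the painter's things where they are.

Things in the scene. Friction and masses are not known exactly. Their poses are not given: they have to be found in the camera images.
- doll: loose clay figurine on the table. Origin: centre of its underside; z up; +x is its front (face, and a terracotta fish in its lap); black hair bun at the back. Square foot 38 x 38 mm, 14 high; then a plain round torso 40 mm across up to 52 mm; head 35 mm across, top at 80 mm. The fish reaches 26 mm forward at heights 15 to 26 mm; above 27 mm any grip direction is clear. 80 to 150 g
- doll_front (a point): point on the underside level of the loose figurine, 26 mm in front (+x) of its origin
- tray: fixed wooden tray, 80 (x) x 226 (y) x 18 mm high, origin at the centre of its underside. Three square recesses in a row, at y = -72, 0, +72 mm, each 42 x 42 mm, 12 mm deep, 2 mm chamfer, floor 6 mm above the table. Its figurines face its +x (away from the robot), heads end 86 mm above the table. Tray and case stand left and right of the middle line, either way round
- place: thin grey felt lining at the floor of the one empty recess; origin at the centre of that recess on its floor, +x the way the figurine must face (the tray's +x)
- place_front (a point): point 26 mm to the +x side of the origin of place, where doll_front belongs
- doll_a: a figurine of the same shape already seated in the tray; origin at the centre of its underside, +x its front; must stay
- doll_b: the other figurine already seated in the tray; same shape and origin; must stay
- case: fixed dark wooden case, 120 (x) x 150 (y) x 85 mm high, walls and floor 6 mm, origin at the centre of its underside, +x roughly away from the robot. Covered by a hinged lid (flap) 8 mm thick with a brass knob
- flap (a joint): lid angle in rad: 0 closed, grows as the near (-x) edge rises, limit 1.9 (leaning back). It may start a little ajar. Stiff hinge: the lid stays where it is left; 2 to 3 N at the knob moves it. Past 1.5 it is out of the gripper's way
- flap_handle (a point): middle of the round head of the lid's knob: 28 mm across, 16 mm tall, on a 12 mm stem, 35 mm above the lid's upper face, 30 mm in from its near edge, at mid width. With the lid shut it is 90 mm nearer than the hinge line and 43 mm higher. Pinched along the case's y, the knob turns between the fingers while the tool stays pointing down
- flap_hinge (a point): middle of the hinge line, on the far (+x) upper edge of the case, 85.5 mm above the table; the axis runs along the case's y. Its frame turns with the lid.
- tile: white clay tile, relief on its +x face, hidden in the case: 8 (x) x 96 (y) x 72 mm high (z), 90 to 180 g. Origin: centre of its lower edge. Stands upright across the case in a slot holding its ends, 12 mm to the case's -x side of centre; lower edge 6 mm above the table, upper edge 7 mm below the rim. Draw it straight up by the middle of its top edge: 30 mm free on both sides
- jar: closed glass paint jar, 58 mm across, 78 mm high, origin at its underside; bystander
- cup: white ceramic cup, 72 mm across, 85 mm high, origin at its underside; bystander
- brush: paint brush 170 mm long lying on the table; bystander
- knife: palette knife 180 mm long lying on the table; bystander
- pot: small clear paint pot, 48 mm across, 50 mm high, origin at its underside; bystander
- dish: flat white dish, 100 mm across, 16 mm high, origin at its underside; bystander
- tape: cardboard disc, 48 mm across, 22 mm high, origin at its underside; bystander
Mind the look-alikes: they are no part of the job. Leave any red look-alike of the case alone.

How it is judged:
By the outcome, as a careful person would: the job done as asked, in the order asked, and still so for the second after the job is handed in, while the arm keeps its last pose, push and grip.
It also fails if it takes over 72 s, if anything falls off the work surface, if the arm or the gripper's body presses on something with over 40 N, if the wrist force passes 120 N, or if a joint passes its speed limit or range.

### The arm

A 6-joint arm with a two-finger parallel gripper is mounted at the origin on the work surface. World frame = base frame: x ahead of the robot, y to its left, z up, the work surface at z = 0. Lengths are in m, angles in rad, forces in N, time in s.
With the tool pointing down it reaches from about 0.375 to 0.9 m from the base axis. Payload 3.1 kg.
Tool frame: the origin (TCP) lies midway between the tips of the shut fingers; the grasp point (between the pads) lies 19 mm behind it; z points along the fingers, x is the direction in which the jaws open and shut, and the axes are right-handed (so a half turn about z gives the same grasp; the last joint's range is limited). The gripper opens to 87 mm and grips with 3 to 60 N. Pads are 19 mm wide; open, the fingers measure 117 mm over their backs; the gripper's body (75 mm by 190 mm) begins 51 mm behind the grasp point.
Start: joints at [-1.522, 0.527, 1.433, -0, 1.181, -0.178], TCP at [0.141, -0.609, 0.223] pointing down, gripper open.
Joint ranges: [-3.08, 3.08], [-0.75, 2.2], [0.22, 2.44], [-1.43, 4.57], [0, 2.65], [-2.85, 2.85]. Speed limits (rad/s): [2.79, 2.79, 3.14, 3.14, 3.14, 3.14].

### API

Orientations are given as a unit quaternion [w, x, y, z].
In Python, from workcell import manip, imaging gives the robot as it stands.
- The arm moves only by the tool move_arm, never from a script. Its argument "plan" is a list that holds one entry, the list of rows, each a list of 6 numbers: the shift along the tool's x, y, z in m, then the turn, a rotation vector about the tool's x, y, z in degrees. In form: [[[x, y, z, ax, ay, az], ...]]. A call has 1 to 20 rows; each row is the pose to reach, as a shift and turn from the pose commanded when the call began, along the tool's axes at that moment; what a row does not reach only later rows make up. A row lasts 1/8 s, in which the tool goes at most 62.5 mm and 10.7 degrees, less where a joint would pass 70% of its speed; a pose out of reach is approached as far as the arm can. A call with a gripper value outside its range is refused whole. "fingers" is the opening in per cent of the stroke, from 0 (shut) to 100 (fully open), set as the call begins (left out, the last holds). The fingers move at their own pace and stop on an object; "newtons" is the grip in N (left out, the last holds). Time passes only in rows, so rows that repeat a pose let the fingers close. It gives the time, the measured TCP pose, the force and the opening at its end, in the units of the state.
- manip.sense(): the state, without advancing time (a new reading comes with each control period).
- imaging.grab_frame(name): name is "scene" or "top"; returns (picture, depth): 420x560x3 uint8, red, green, blue; 420x560 float32, m along the optical axis (not along the pixel's ray), 0 where there is no reading.
- imaging.camera_model(name): a dict with "fx", "fy", "cx", "cy" (pixels), "D" ([k1, k2, p1, p2, k3] as OpenCV has them; the pictures are not rectified), "camera_from_world" (4x4, takes a point from world to camera coordinates). Camera axes: x right, y up, looking along -z (the intrinsics and any distortion apply to the point x, -y, -z); pixel columns grow to the right and rows downward; lengths in m; the calibration is good to about 2 mm. A picture is of the moment at which its call begins. camera_model takes no time and is no camera call.
- manip.finish_job(): hands the job in, once; it reports no verdict.
Trained networks look in the newest picture that a camera, given by its name, has taken for a name from the list of things; names that differ only in an ending like _2 or _b are one class to them, and where a whole thing is asked for, a point or a joint stands for the part that bears it (a point fixed in the world has none). Each returns a list of dicts, best first, with "conf" (0 to 1); they miss things now and then, are a little off and sometimes report something else, mostly with a low value. They report only what shows in the picture. A call takes as long as a camera call. They do not tell look-alikes from the thing itself.
- imaging.masks_of(target, camera): "pixels" (420x560 bool, what is visible of it) and "xy" ([column, row] in pixels, amid what is visible of it).
The state is a dict: "t": time; "q": joint angles; "dq": joint speeds; "joint_torque": joint torques, N m; "position": TCP position; "eef_rot": TCP orientation; "force": force on the tool from outside, world axes, zero at the start; "moment": the same for the moment, N m; "width": opening from 0.0 (shut) to 1.0 (fully open).
Only numpy, scipy, OpenCV 4.12 (cv2) and the standard library are available. Lean on these libraries where they do the work, as an engineer would, in place of code of your own. Each camera call takes 0.05 s, during which the arm holds its last target. There are 200 camera calls.

## Working session

There is one attempt and no reset: what is moved stays moved. The work goes in short steps, Python scripts to look and compute and a tool call to move; the robot and the scene stay as the last step left them, time stands still between calls to the robot, and variables do not carry over. Pictures are saved under pics/ and viewed, about 8 in all and at most 12, crops included, and the job is handed in when it is done.

Besides the shell and the picture viewer there is one more tool, called by a JSON object that holds its "fn" and its "kwargs". move_arm: Moves the arm, as the interface text tells. Its arguments: {"type":"object","properties":{"plan":{"type":"array","items":{"type":"array","items":{"type":"array","items":{"type":"number"}}}},"fingers":{"type":"number"},"newtons":{"type":"number"}},"required":["plan"]}

```bash
mkdir -p pics
cat > h.py <<'E'
import numpy as np, cv2
from workcell import manip, imaging
def save(name,img): cv2.imwrite('pics/'+name,cv2.cvtColor(img,cv2.COLOR_RGB2BGR))
def cloud(cam,depth):
    m=imaging.camera_model(cam); K=np.array([[m['fx'],0,m['cx']],[0,m['fy'],m['cy']],[0,0,1]])
    h,w=depth.shape; u,v=np.meshgrid(np.arange(w),np.arange(h))
    p=cv2.undistortPoints(np.stack([u,v],-1).reshape(-1,1,2).astype(float),K,np.array(m['D'])).reshape(h,w,2)
    P=np.stack([p[...,0]*depth,-p[...,1]*depth,-depth],-1)
    T=np.linalg.inv(np.array(m['camera_from_world'])); W=P@T[:3,:3].T+T[:3,3]; W[depth<=0]=np.nan
    return W
def project(cam,pts):
    m=imaging.camera_model(cam); T=np.array(m['camera_from_world']); p=np.atleast_2d(pts)@T[:3,:3].T+T[:3,3]
    K=np.array([[m['fx'],0,m['cx']],[0,m['fy'],m['cy']],[0,0,1]])
    return cv2.projectPoints(p*[1,-1,-1],np.zeros(3),np.zeros(3),K,np.array(m['D']))[0][:,0]
E
python3 - <<'E'
from h import *
for c in('scene','top'):
    i,d=imaging.grab_frame(c); save(c+'0.png',i); W=cloud(c,d); np.save(c+'0.npy',W)
    for n in ('doll','tray','place','case','flap_handle'):
        for r in imaging.masks_of(n,c):
            if r['conf']>.2: print(c,n,round(r['conf'],2),np.round(r['xy']),np.round(np.nanmedian(W[r['pixels']],0),3),r['pixels'].sum())
print(manip.sense())
E
```

```text
scene doll 0.89 [167. 271.] [ 0.563 -0.273  0.055] 452
scene doll 0.81 [273. 234.] [0.467 0.012 0.048] 366
scene doll 0.62 [197. 259.] [ 0.549 -0.202  0.055] 436
scene tray 0.75 [344. 223.] [0.551 0.198 0.103] 1939
scene tray 0.7 [208. 269.] [ 0.557 -0.183  0.018] 1490
scene place 0.44 [228. 263.] [ 0.517 -0.13   0.008] 71
scene case 0.81 [359. 178.] [0.253 0.348 0.081] 2034
scene case 0.76 [441. 188.] [0.399 0.569 0.091] 1613
scene case 0.74 [348. 238.] [0.591 0.194 0.092] 3599
scene case 0.55 [346. 226.] [0.553 0.199 0.104] 1843
scene flap_handle 0.8 [362. 168.] [0.218 0.36  0.095] 958
scene flap_handle 0.75 [452. 178.] [0.374 0.599 0.093] 1082
scene flap_handle 0.56 [348. 224.] [0.551 0.2   0.104] 1887
scene flap_handle 0.5 [225. 261.] [ 0.517 -0.132  0.008] 79
top doll 0.54 [296. 230.] [0.452 0.017 0.073] 196
top doll 0.52 [391. 192.] [ 0.55  -0.262  0.067] 283
top doll 0.5 [368. 201.] [ 0.534 -0.191  0.072] 252
top tray 0.59 [357. 200.] [ 0.53  -0.178  0.017] 1450
top place 0.54 [344. 204.] [ 0.524 -0.128  0.006] 141
top case 0.74 [ 90. 262.] [0.373 0.585 0.092] 3001
top case 0.
[... 277 characters left out ...]
.55 [167. 317.] [0.215 0.36  0.093] 2476
{'t': 0.6, 'q': array([-1.52249465e+00,  5.27463192e-01,  1.43271350e+00,  9.64420073e-06,
        1.18138271e+00, -1.78512987e-01]), 'dq': array([-0.00058214, -0.00125441,  0.00034551,  0.00089387,  0.00110319,
        0.0007107 ]), 'joint_torque': array([-3.57247545e-04, -4.39743018e+01, -1.76891059e+01,  6.33993745e-02,
        5.08131366e-02, -3.78425159e-05]), 'position': array([ 0.14056921, -0.60896394,  0.22256673]), 'eef_rot': array([ 9.55281833e-06,  7.82582694e-01, -6.22546646e-01,  1.43187970e-05]), 'force': array([ 0.46094381, -0.63215795, -0.18233917]), 'moment': array([ 0.03650964, -0.00605452,  0.04134876]), 'width': 0.9991349176133226}
```

Run:
```python
import cv2
a=cv2.imread('pics/scene0.png');b=cv2.imread('pics/top0.png')
cv2.imwrite('pics/both.png',cv2.resize(a,(800,600)))
cv2.imwrite('pics/topc.png',cv2.resize(b[100:300,160:430],None,fx=2.9,fy=2.9,interpolation=cv2.INTER_CUBIC))
```

```text
(no output)
```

View pics/both.png

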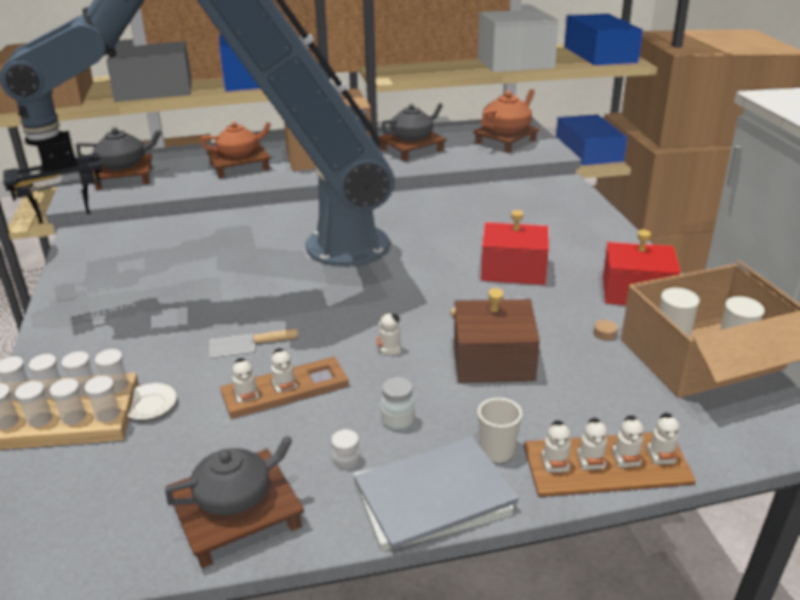

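View pics/topc.png

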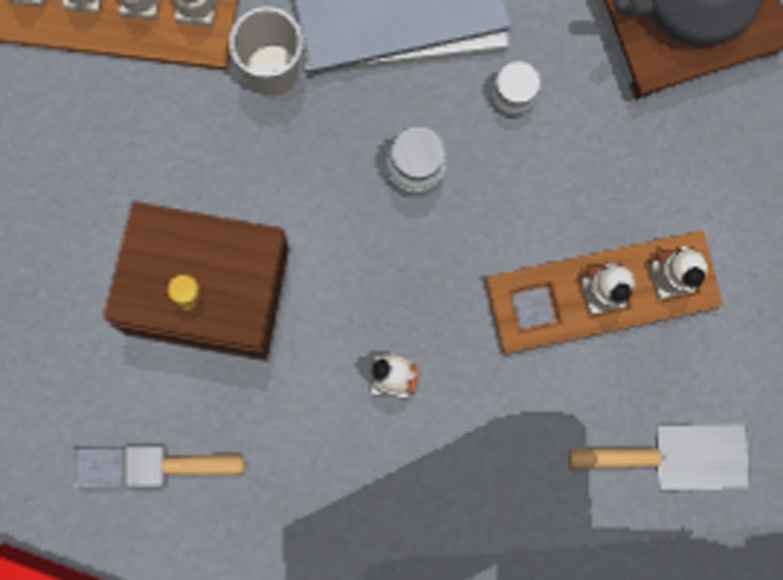

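The scene view shows the loose figurine at (390,335), the brown case at (495,340), the tray with two figurines and an empty recess at (285,385). The rows at (605,455) and (60,390), the red cases and the other trays are look-alikes. In the top crop the figurine is at (392,375) with its fish to the right, about -y. The recess is at (533,306) and the knob at (183,291). The wooden tray with exactly one empty recess is the one meant; the only dark wooden case is the brown one.

Run:
```python
from h import *
for c in('top','scene'):
    W=np.load(c+'0.npy'); I=cv2.imread(f'pics/{c}0.png'); H=cv2.cvtColor(I,cv2.COLOR_BGR2HSV).astype(int)
    x,y,z=np.moveaxis(W,-1,0)
    box=lambda a,b,e,f:(x>a)&(x<b)&(y>e)&(y<f)
    tr=box(.42,.66,-.34,-.06)&(z>.013)&(z<.023)&(H[...,1]>90)&(abs(H[...,0]-13)<10)
    print(c,'tray',tr.sum(),cv2.minAreaRect(W[tr][:,:2].astype(np.float32)*1000))
    ca=box(.45,.68,.09,.31)&(z>.08)&(z<.118)
    kn=box(.45,.68,.09,.31)&(z>.123); print('knob',kn.sum(),np.median(W[kn],0),W[kn].max(0),W[kn].min(0))
    P=W[ca]; A=np.c_[P[:,:2],np.ones(len(P))]; s=np.linalg.lstsq(A,P[:,2],rcond=None)[0]
    r=abs(A@s-P[:,2])<.006; s=np.linalg.lstsq(A[r],P[r,2],rcond=None)[0]; print('lid plane',s, cv2.minAreaRect(P[r][:,:2].astype(np.float32)*1000))
    hd=lambda m:(np.median(W[m],0),m.sum())
    D=box(.40,.52,-.04,.07)
    for n,cx,cy in(('loose',.452,.014),('a',.55,-.264),('b',.534,-.193)):
        B=(np.hypot(x-cx,y-cy)<.05)
        top=B&(z>.03)&(z<.1); red=B&(H[...,1]>110)&((H[...,0]<9)|(H[...,0]>172))&(z>.012)&(z<.04); blk=B&(z>.05)&(H[...,2]<60)
        foot=B&(z>.008)&(z<.02)
        print(n,'body',np.round((W[top].max(0)+W[top].min(0))/2,4),W[top].max(0).round(4),'red',hd(red),'bun',hd(blk))
```

```text
top tray 1293 ((538.091064453125, -199.61767578125), (80.87816619873047, 227.618408203125), 11.192793846130371)
knob 95 [0.52588269 0.20806613 0.14899575] [0.54010495 0.2224475  0.15680851] [0.51381641 0.19559671 0.13478479]
lid plane [-0.15114915  0.03150357  0.17891054] ((549.8294677734375, 202.9512176513672), (147.65869140625, 119.05950164794922), 78.38148498535156)
loose body [0.4563 0.0172 0.0603] [0.475  0.0369 0.0865] red (array([ 0.45511533, -0.00577561,  0.02299572]), np.int64(2)) bun (array([0.45781523, 0.02868815, 0.08129648]), np.int64(29))
a body [ 0.5543 -0.2679  0.0607] [ 0.5765 -0.2499  0.0913] red (array([nan, nan, nan]), np.int64(0)) bun (array([ 0.54028095, -0.27077511,  0.08661939]), np.int64(35))
b body [ 0.5399 -0.197   0.0606] [ 0.5627 -0.1788  0.0907] red (array([nan, nan, nan]), np.int64(0)) bun (array([ 0.52517412, -0.20109877,  0.08701155]), np.int64(31))
scene tray 1047 ((540.8341064453125, -201.79150390625), (85.82100677490234, 224.59219360351562), 11.411771774291992)
knob 98 [0.53143829 0.20249091 0.14924744] [0.54499259 0.21760122 0.15614528] [0.51126545 0.19027752 0.12301267]
lid plane [-0.16763383  0.0360553   0.18878892] ((550.7828369140625, 198.87838745117188), (151.00924682617188, 123.70036315917969), 78.606689453125)
loose body [0.4624 0.0122 0.0585] [0.479  0.0337 0.0869] red (array([ 0.46609947, -0.00961026,  0.02484892]), np.int64(1)) bun (array([0.4618895 , 0.02700347, 0.08051012]), np.int64(1))
a body [ 0.5547 -0.254   0.0609] [ 0.5772 -0.2142  0.0917] red (array([ 0.57705461, -0.26473974,  0.03201007]), np.int64(1)) bun (array([nan, nan, nan]), np.int64(0))
b body [ 0.5426 -0.2017  0.0614] [ 0.5649 -0.1818  0.0927] red (array([ 0.56188575, -0.19712071,  0.02893772]), np.int64(2)) bun (array([nan, nan, nan]), np.int64(0))
  return _methods._mean(a, axis=axis, dtype=dtype,
  ret = um.true_divide(
```

Run:
```python
from h import *
s=manip.sense(); p=s['position']; q=s['eef_rot']
from scipy.spatial.transform import Rotation as R
M=R.from_quat(np.r_[q[1:],q[0]])
for c in('top','scene'):
    W=np.load(c+'0.npy').reshape(-1,3); W=W[np.isfinite(W).all(1)]
    L=M.inv().apply(W-p)
    for a in np.arange(-.2,.02,.02):
        k=(L[:,2]>a)&(L[:,2]<a+.02)&(abs(L[:,0])<.15)&(abs(L[:,1])<.15)
        if k.sum()>3: print(c,round(a,2),k.sum(),np.percentile(L[k,:2],[1,99],axis=0).round(3).tolist())
I=cv2.imread('pics/top0.png'); S=cv2.imread('pics/scene0.png')
a=cv2.resize(I[205:255,265:325],(400,333),interpolation=cv2.INTER_CUBIC); b=cv2.resize(S[205:260,245:311],(400,333),interpolation=cv2.INTER_CUBIC)
c=cv2.resize(S[50:160,0:132],(400,333),interpolation=cv2.INTER_CUBIC)
cv2.imwrite('pics/dollc.png',np.hstack([a,b]))
cv2.imwrite('pics/dollc.png',np.vstack([np.hstack([a,b])[:300],np.hstack([c,cv2.resize(I[155:235,320:416],(400,333),interpolation=cv2.INTER_CUBIC)])[:300]]))
```

```text
scene -0.2 175 [[-0.033, -0.038], [0.033, 0.003]]
scene -0.18 234 [[-0.049, -0.044], [0.036, 0.033]]
scene -0.16 136 [[-0.048, -0.027], [0.018, -0.013]]
scene -0.14 176 [[-0.049, -0.031], [0.017, -0.014]]
scene -0.12 627 [[-0.093, -0.04], [0.094, 0.033]]
scene -0.1 370 [[-0.088, -0.043], [0.088, 0.03]]
scene -0.08 74 [[-0.085, -0.043], [0.085, 0.03]]
scene -0.06 77 [[-0.057, -0.016], [0.06, 0.013]]
scene -0.04 48 [[-0.053, -0.017], [0.054, -0.001]]
scene -0.02 37 [[-0.052, -0.018], [0.052, 0.008]]
```

View pics/dollc.png

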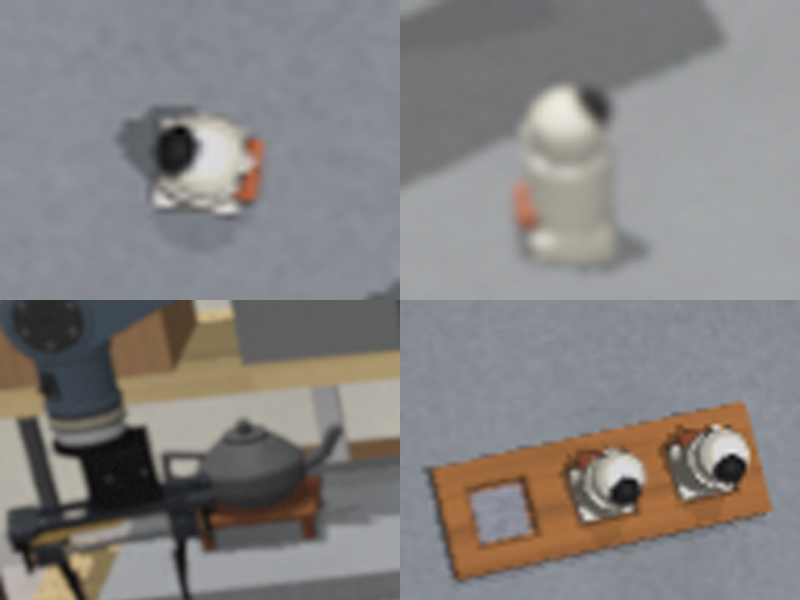

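The enlarged crop shows the loose figurine with its bun on the left (178,150) and its fish on the right (250,170). It faces about -95°, and the tray's +x is at about 11°. The gripper body is 190 mm wide along the jaws. That matters beside the open lid, so the lid should lean well back.

```bash
cat >> h.py <<'E'
from scipy.spatial.transform import Rotation as R
def go(*targets, ref=None):
    """targets (x,y,z,yaw of tool x in deg): print rows from current pose, tool down"""
    s=manip.sense(); q=s['eef_rot']; p=s['position']; M=R.from_quat(np.r_[q[1:],q[0]])
    if ref: p=np.array(ref[:3]); M=down(ref[3])
    x=M.as_matrix()[:,0]; print('now t',round(s['t'],2),p.round(4),'yaw',round(np.degrees(np.arctan2(x[1],x[0])),2),'F',s['force'].round(1),'w',round(s['width'],3),'q6',s['q'].round(2)[[0,5]])
    for t in targets:
        v=(M.inv()*down(t[3])).as_rotvec(degrees=True)
        print((M.inv().apply(np.array(t[:3])-p)).round(4).tolist(),v.round(1).tolist())
def down(yaw): return R.from_euler('z',yaw,degrees=True)*R.from_euler('x',180,degrees=True)
E
python3 -c "
from h import *
go((.4593,.0147,.15,-95),(.4593,.0147,.028,-95))"
```

```text
now t 0.6 [ 0.1406 -0.609   0.2226] yaw -77.0 F [ 0.5 -0.6 -0.2] w 0.999 q6 [-1.52 -0.18]
[-0.536, -0.4508, 0.0725] [-0.0, -0.0, 18.0]
[-0.536, -0.4508, 0.1945] [-0.0, -0.0, 18.0]
```

{"fn": "move_arm", "kwargs": {"plan": [[[-0.536, -0.451, 0.072, 0, 0, 18], [-0.536, -0.451, 0.072, 0, 0, 18], [-0.536, -0.451, 0.072, 0, 0, 18], [-0.536, -0.451, 0.072, 0, 0, 18], [-0.536, -0.451, 0.072, 0, 0, 18], [-0.536, -0.451, 0.072, 0, 0, 18], [-0.536, -0.451, 0.072, 0, 0, 18], [-0.536, -0.451, 0.072, 0, 0, 18], [-0.536, -0.451, 0.072, 0, 0, 18], [-0.536, -0.451, 0.072, 0, 0, 18], [-0.536, -0.451, 0.072, 0, 0, 18], [-0.536, -0.451, 0.072, 0, 0, 18], [-0.536, -0.451, 0.072, 0, 0, 18], [-0.536, -0.451, 0.072, 0, 0, 18], [-0.536, -0.451, 0.072, 0, 0, 18], [-0.536, -0.451, 0.072, 0, 0, 18], [-0.536, -0.451, 0.072, 0, 0, 18]]], "fingers": 100, "newtons": 15}}

```text
t: 2.72
position: [0.4594, 0.0141, 0.1506]
eef_rot: [0.0, -0.675, 0.738, -0.0]
force: [0.2, -0.7, 0.0]
width: 1.0
```

Run:
```python
from h import *
go((.4593,.0147,.028,-95))
i,d=imaging.grab_frame('scene'); W=cloud('scene',d); x,y,z=np.moveaxis(W,-1,0)
b=(np.hypot(x-.459,y-.015)<.04)&(z<.095)&(z>.02); print(b.sum(),W[b].max(0),W[b].min(0))
# compare gripper as seen with TCP, to calibrate scene cam
s=manip.sense();q=s['eef_rot'];L=R.from_quat(np.r_[q[1:],q[0]]).inv().apply(W[np.isfinite(W).all(2)]-s['position'])
for a,e in((-.12,-.1),(-.02,-.0)):
    k=(L[:,2]>a)&(L[:,2]<e)&(abs(L[:,0])<.12)&(abs(L[:,1])<.08); print(np.percentile(L[k],[1,99],axis=0).round(4))
```

```text
now t 2.73 [0.4594 0.0141 0.1506] yaw -95.08 F [ 0.2 -0.7  0. ] w 1.0 q6 [-0.21  1.45]
[-0.0006, 0.0002, 0.1226] [-0.0, -0.0, -0.1]
317 [0.47766036 0.03360477 0.08583781] [ 0.44068993 -0.01290216  0.02008642]
[[-0.0906 -0.0391 -0.1186]
 [ 0.094   0.0349 -0.1007]]
[[-0.0493 -0.014  -0.0194]
 [ 0.0554  0.0092 -0.0017]]
```

{"fn": "move_arm", "kwargs": {"plan": [[[0, 0, 0.06, 0, 0, 0], [0, 0, 0.1, 0, 0, 0], [0, 0, 0.122, 0, 0, 0], [0, 0, 0.122, 0, 0, 0], [0, 0, 0.122, 0, 0, 0]]]}}

```text
t: 3.4
position: [0.4601, 0.0146, 0.0291]
eef_rot: [0.0, -0.676, 0.737, -0.0]
force: [0.1, 0.4, -0.7]
width: 1.001
```

{"fn": "move_arm", "kwargs": {"plan": [[[0, 0, 0, 0, 0, 0], [0, 0, 0, 0, 0, 0], [0, 0, 0, 0, 0, 0], [0, 0, 0, 0, 0, 0], [0, 0, 0, 0, 0, 0], [0, 0, 0, 0, 0, 0]]], "fingers": 0}}

```text
t: 4.15
position: [0.4595, 0.0148, 0.0286]
eef_rot: [0.0, -0.675, 0.737, 0.0]
force: [-0.2, 1.2, 0.2]
width: 0.451
```

```bash
python3 -c "
from h import *
go((.4593,.0147,.15,-95),(.5245,-.1293,.15,11.3))"
```

```text
now t 4.15 [0.4595 0.0148 0.0286] yaw -95.02 F [-0.2  1.2  0.2] w 0.451 q6 [-0.21  1.45]
[0.0001, 0.0002, -0.1214] [0.0, 0.0, -0.0]
[0.1379, -0.0774, -0.1215] [-0.0, 0.0, -106.3]
```

{"fn": "move_arm", "kwargs": {"plan": [[[0, 0, -0.05, 0, 0, 0], [0, 0, -0.1, 0, 0, 0], [0.02, -0.01, -0.121, 0, 0, -10], [0.04, -0.02, -0.121, 0, 0, -20], [0.06, -0.03, -0.121, 0, 0, -30], [0.08, -0.045, -0.121, 0, 0, -40], [0.1, -0.055, -0.121, 0, 0, -50], [0.12, -0.065, -0.121, 0, 0, -60], [0.138, -0.077, -0.121, 0, 0, -70], [0.138, -0.077, -0.121, 0, 0, -80], [0.138, -0.077, -0.121, 0, 0, -90], [0.138, -0.077, -0.121, 0, 0, -100], [0.138, -0.077, -0.121, 0, 0, -106.3], [0.138, -0.077, -0.121, 0, 0, -106.3], [0.138, -0.077, -0.121, 0, 0, -106.3], [0.138, -0.077, -0.121, 0, 0, -106.3]]]}}

```text
t: 6.15
position: [0.524, -0.1294, 0.1494]
eef_rot: [-0.0, 0.995, 0.098, -0.0]
force: [-0.5, 0.1, -1.5]
width: 0.458
```

Run:
```python
from h import *
go((.5245,-.1293,.06,11.3),(.5245,-.1293,.034,11.3))
out=[]
for c in('top','scene'):
    i,d=imaging.grab_frame(c); W=cloud(c,d); x,y,z=np.moveaxis(W,-1,0); np.save(c+'1.npy',W)
    b=(np.hypot(x-.5245,y+.1293)<.05)&(z>.112)&(z<.142); f=b&(z<.135)
    print(c,b.sum(),W[b].max(0).round(4) if b.any() else 0,W[b].min(0).round(4) if b.any() else 0)
    for n in('doll','place'):
        for r in imaging.masks_of(n,c):
            if r['conf']>.3: print(c,n,round(r['conf'],2),np.round(r['xy']),np.nanmedian(W[r['pixels']],0).round(4))
    u,v=project(c,[.5245,-.1293,.07])[0].astype(int)
    out.append(cv2.resize(i[v-42:v+42,u-48:u+48],(400,350),interpolation=cv2.INTER_CUBIC)); print(u,v)
save('hover.png',np.hstack(out))
```

```text
now t 6.15 [ 0.524  -0.1294  0.1494] yaw 11.24 F [-0.5  0.1 -1.5] w 0.458 q6 [-0.45 -0.65]
[0.0005, -0.0, 0.0894] [-0.0, 0.0, -0.1]
[0.0005, -0.0, 0.1154] [-0.0, 0.0, -0.1]
top 0 0 0
top doll 0.7 [337. 133.] [ 0.7423 -0.1129  0.0478]
346 202
scene 89 [ 0.5515 -0.1129  0.142 ] [ 0.5074 -0.1548  0.1228]
scene doll 0.97 [197. 260.] [ 0.5497 -0.2022  0.056 ]
scene doll 0.7 [167. 269.] [ 0.5645 -0.2727  0.0553]
scene doll 0.54 [216. 226.] [ 0.5412 -0.1421  0.1456]
scene place 0.69 [210. 270.] [ 0.5577 -0.1808  0.0182]
scene place 0.44 [228. 261.] [ 0.517  -0.1345  0.0086]
223 245
```

View pics/hover.png

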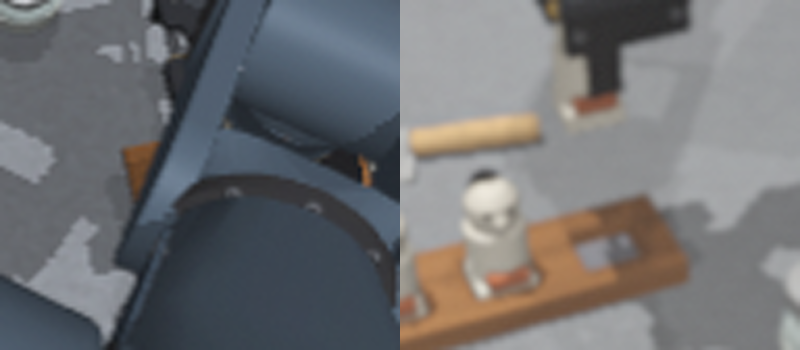

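The left half (top view) shows the arm blocking the recess. In the right half (scene view) the figurine hangs upright, fish towards the camera, above and behind the empty recess at (608,248). I'll compare its lateral edges with those of seated doll_b in the same camera.

Run:
```python
from h import *
i,d=imaging.grab_frame('scene'); W=cloud('scene',d); H=cv2.cvtColor(i,cv2.COLOR_RGB2HSV).astype(int); x,y,z=np.moveaxis(W,-1,0)
a=np.radians(11.3); ex=np.array([np.cos(a),np.sin(a)]); ey=np.array([-ex[1],ex[0]])
wh=(H[...,1]<60)&(H[...,2]>110)
C=np.array([.5393,-.2006])
for n,c,z0 in(('held',np.array([.524,-.1294]),.1214),('b',C,.006),('a',C-.072*ey,.006)):
    for lo,hi in((.001,.013),(.018,.034),(.034,.05)):
        b=wh&(np.hypot(x-c[0],y-c[1])<.035)&(z-z0>lo)&(z-z0<hi)
        P=W[b][:,:2]-c; 
        if len(P): print(n,lo,b.sum(),'ex',np.percentile(P@ex,[2,98]).round(4),'ey',np.percentile(P@ey,[2,50,98]).round(4))
```

```text
held 0.001 60 ex [-0.0116  0.021 ] ey [-0.0248 -0.0089  0.0135]
held 0.018 31 ex [0.0006 0.0259] ey [-0.0246 -0.0197  0.0079]
held 0.034 48 ex [-0.0016  0.0278] ey [-0.0247 -0.0182  0.0102]
b 0.001 14 ex [-0.0237  0.0151] ey [-0.0203 -0.0195 -0.0137]
b 0.018 45 ex [-0.0042  0.0212] ey [-0.0202 -0.012   0.0144]
b 0.034 73 ex [-0.0025  0.0196] ey [-0.0201 -0.0063  0.013 ]
a 0.001 11 ex [-0.0058  0.0165] ey [-0.0214  0.0138  0.0199]
a 0.018 48 ex [-0.004   0.0224] ey [-0.0213 -0.0108  0.016 ]
a 0.034 77 ex [-0.0034  0.0183] ey [-0.0207 -0.0051  0.016 ]
```

```bash
python3 -c "
from h import *
go((.5245,-.1266,.052,11.3),(.5245,-.1266,.0350,11.3))"
```

```text
now t 6.5 [ 0.5242 -0.1295  0.1496] yaw 11.28 F [-0.6  0.2 -1.4] w 0.459 q6 [-0.45 -0.65]
[0.0009, -0.0028, 0.0976] [0.0, -0.0, -0.0]
[0.0009, -0.0028, 0.1146] [0.0, -0.0, -0.0]
```

{"fn": "move_arm", "kwargs": {"plan": [[[0.001, -0.003, 0.03, 0, 0, 0], [0.001, -0.003, 0.06, 0, 0, 0], [0.001, -0.003, 0.085, 0, 0, 0], [0.001, -0.003, 0.097, 0, 0, 0], [0.001, -0.003, 0.097, 0, 0, 0]]]}}

```text
t: 7.12
position: [0.5243, -0.1262, 0.052]
eef_rot: [-0.0, 0.995, 0.098, -0.001]
force: [-0.1, -0.6, -0.8]
width: 0.455
```

Run:
```python
from h import *
i,d=imaging.grab_frame('scene'); W=cloud('scene',d); go((.5245,-.1266,.0350,11.3))
H=cv2.cvtColor(i,cv2.COLOR_RGB2HSV).astype(int); x,y,z=np.moveaxis(W,-1,0)
a=np.radians(11.3); ex=np.array([np.cos(a),np.sin(a)]); ey=np.array([-ex[1],ex[0]])
wh=(H[...,1]<60)&(H[...,2]>110); C=np.array([.5393,-.2006])
for n,c,z0 in(('held',C+.072*ey,.0235),('b',C,.006),('a',C-.072*ey,.006)):
    for lo,hi in((.001,.013),(.018,.034),(.034,.05)):
        P=W[wh&(np.hypot(x-c[0],y-c[1])<.035)&(z-z0>lo)&(z-z0<hi)][:,:2]-c
        if len(P): print(n,lo,len(P),'ex',np.percentile(P@ex,[2,98]).round(4),'ey',np.percentile(P@ey,[2,50,98]).round(4))
u,v=project('scene',[.53,-.15,.03])[0].astype(int)
save('low.png',cv2.resize(i[v-35:v+35,u-50:u+50],(800,560),interpolation=cv2.INTER_CUBIC))
```

```text
now t 7.17 [ 0.5248 -0.1265  0.0527] yaw 11.29 F [-0.   0.5 -1.2] w 0.461 q6 [-0.44 -0.64]
[-0.0003, 0.0001, 0.0177] [0.0, -0.0, -0.0]
held 0.001 46 ex [-0.0174  0.0196] ey [-0.0208 -0.009   0.0139]
held 0.018 27 ex [-0.0035  0.0251] ey [-0.0211 -0.0162  0.0026]
held 0.034 32 ex [-0.006   0.0186] ey [-0.0208 -0.0156 -0.0076]
b 0.001 13 ex [-0.0195  0.0158] ey [-0.0201 -0.0193  0.018 ]
b 0.018 44 ex [-0.0043  0.0217] ey [-0.0203 -0.0093  0.0156]
b 0.034 74 ex [-0.0049  0.019 ] ey [-0.0203 -0.0055  0.0128]
a 0.001 9 ex [-0.0046  0.0161] ey [-0.0209  0.0155  0.0197]
a 0.018 47 ex [-0.0027  0.0192] ey [-0.0212 -0.0081  0.0163]
a 0.034 73 ex [-0.0023  0.0187] ey [-0.0204 -0.0045  0.0149]
```

View pics/low.png

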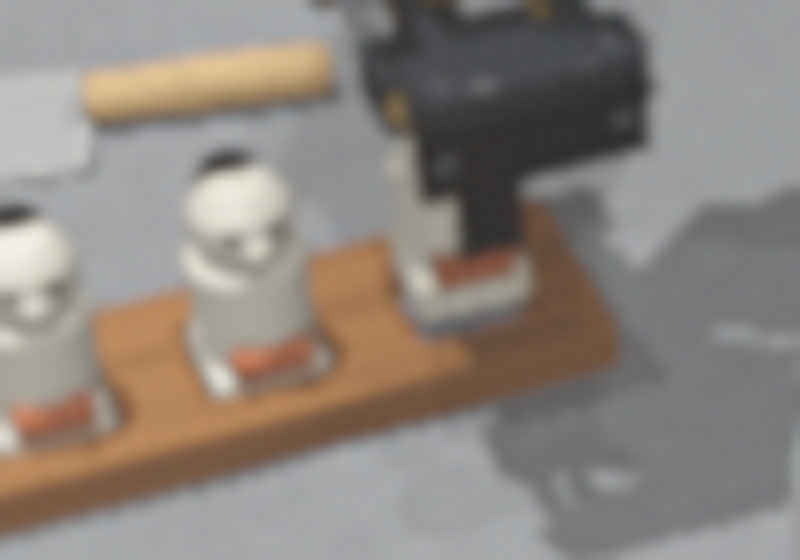

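The figurine's foot hovers just above the recess at (465,300), with the recess's front edge visible below it. It is aligned and facing the same way as the others. Lowering.

{"fn": "move_arm", "kwargs": {"plan": [[[0, 0, 0.005, 0, 0, 0], [0, 0, 0.009, 0, 0, 0], [0, 0, 0.012, 0, 0, 0], [0, 0, 0.015, 0, 0, 0], [0, 0, 0.018, 0, 0, 0], [0, 0, 0.018, 0, 0, 0], [0, 0, 0.018, 0, 0, 0]]]}}

```text
t: 8.05
position: [0.5252, -0.1274, 0.043]
eef_rot: [0.002, 0.995, 0.099, 0.002]
force: [-13.9, 1.8, 57.4]
width: 0.456
```

{"fn": "move_arm", "kwargs": {"plan": [[[0, 0, -0.009, 0, 0, 0], [0, 0, -0.016, 0, 0, 0], [-0.002, 0, -0.016, 0, 0, 0], [-0.002, 0, -0.016, 0, 0, 0], [-0.002, 0, -0.016, 0, 0, 0]]]}}

```text
t: 8.68
position: [0.5222, -0.1266, 0.0497]
eef_rot: [-0.0, 0.995, 0.098, -0.001]
force: [-0.2, -0.8, -1.0]
width: 0.453
```

Run:
```python
from h import *
i,d=imaging.grab_frame('scene'); W=cloud('scene',d); go((.5245,-.1266,.0350,11.3))
H=cv2.cvtColor(i,cv2.COLOR_RGB2HSV).astype(int); x,y,z=np.moveaxis(W,-1,0)
a=np.radians(11.3); ex=np.array([np.cos(a),np.sin(a)]); ey=np.array([-ex[1],ex[0]])
wh=(H[...,1]<60)&(H[...,2]>110); C=np.array([.5393,-.2006]); c=C+.072*ey
P=W[wh&(np.hypot(x-c[0],y-c[1])<.035)&(z<.04)]; print(P.min(0),np.percentile((P[:,:2]-c)@ey,[2,98]),np.percentile((P[:,:2]-c)@ex,[2,98]))
wt=(H[...,1]>90)&(abs(H[...,0]-13)<10)&(z>.013)&(z<.03)&(abs(x-.54)<.1)&(abs(y+.2)<.16); Q=W[wt][:,:2]-C
for k in(-.1,-.036,.036,.1):
    q=Q[abs(Q@ey-k)<.006]; print(k,np.percentile(q@ex,[2,98]).round(4))
print(np.percentile(Q@ey,[1,99]))
u,v=project('scene',[.53,-.15,.03])[0].astype(int)
save('low2.png',cv2.resize(i[v-35:v+35,u-50:u+50],(800,560),interpolation=cv2.INTER_CUBIC))
```

```text
now t 8.72 [ 0.5223 -0.1266  0.0498] yaw 11.29 F [-0.5  0.3 -1.2] w 0.453 q6 [-0.45 -0.64]
[0.0022, 0.0005, 0.0148] [-0.0, 0.1, -0.0]
[ 0.50190617 -0.15213895  0.00475124] [-0.02036055  0.01691822] [-0.02541753  0.01931975]
-0.1 [-0.0397  0.0382]
-0.036 [-0.0382  0.0383]
0.036 [-0.0401  0.0386]
0.1 [-0.0195  0.0381]
[-0.1122124   0.10743821]
```

View pics/low2.png

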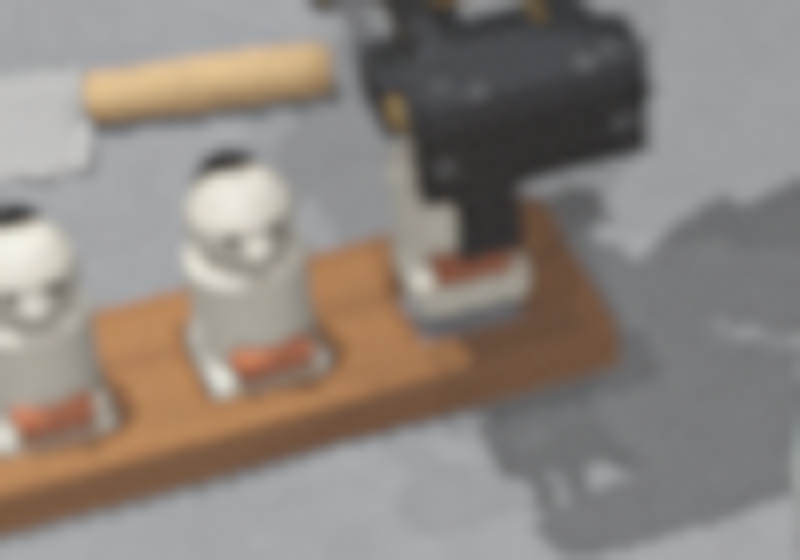

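The front edge of the recess is visible at (440,325). The first try pressed on the +x wall (fx -14 N), so I retreated and shifted 2 mm towards -x. Retrying gently.

{"fn": "move_arm", "kwargs": {"plan": [[[0, 0, 0.003, 0, 0, 0], [0, 0, 0.006, 0, 0, 0], [0, 0, 0.009, 0, 0, 0], [0, 0, 0.009, 0, 0, 0]]]}}

```text
t: 9.22
position: [0.5224, -0.1266, 0.0412]
eef_rot: [-0.0, 0.995, 0.098, -0.0]
force: [-0.5, -0.2, -1.6]
width: 0.452
```

{"fn": "move_arm", "kwargs": {"plan": [[[0, 0, 0.002, 0, 0, 0], [0, 0, 0.004, 0, 0, 0], [0, 0, 0.005, 0, 0, 0], [0, 0, 0.005, 0, 0, 0]]]}}

```text
t: 9.72
position: [0.5225, -0.1267, 0.0365]
eef_rot: [-0.0, 0.995, 0.098, -0.0]
force: [0.0, -0.3, -1.3]
width: 0.455
```

{"fn": "move_arm", "kwargs": {"plan": [[[0, 0, 0.001, 0, 0, 0], [0, 0, 0.002, 0, 0, 0], [0, 0, 0.003, 0, 0, 0], [0, 0, 0.003, 0, 0, 0]]]}}

```text
t: 10.22
position: [0.5225, -0.1267, 0.0335]
eef_rot: [-0.0, 0.995, 0.098, -0.0]
force: [0.2, 1.1, -0.8]
width: 0.452
```

{"fn": "move_arm", "kwargs": {"plan": [[[0, 0, 0.001, 0, 0, 0], [0, 0, 0.002, 0, 0, 0], [0, 0, 0.003, 0, 0, 0], [0, 0, 0.003, 0, 0, 0]]]}}

```text
t: 10.72
position: [0.5229, -0.1264, 0.0324]
eef_rot: [0.0, 0.995, 0.099, 0.001]
force: [-2.1, 3.4, 12.2]
width: 0.453
```

{"fn": "move_arm", "kwargs": {"plan": [[[0, 0, -0.002, 0, 0, 0], [0, 0, -0.002, 0, 0, 0], [0, 0, -0.002, 0, 0, 0], [0, 0, -0.002, 0, 0, 0], [0, 0, -0.03, 0, 0, 0], [0, 0, -0.07, 0, 0, 0], [0, 0, -0.12, 0, 0, 0], [0, 0, -0.18, 0, 0, 0], [0, 0, -0.18, 0, 0, 0]]], "fingers": 85}}

```text
t: 11.85
position: [0.5257, -0.1281, 0.2153]
eef_rot: [0.003, 0.995, 0.098, 0.005]
force: [1.6, -0.6, -0.2]
width: 0.85
```

Run:
```python
from h import *
i,d=imaging.grab_frame('scene'); W=cloud('scene',d)
H=cv2.cvtColor(i,cv2.COLOR_RGB2HSV).astype(int); x,y,z=np.moveaxis(W,-1,0)
a=np.radians(11.3); ex=np.array([np.cos(a),np.sin(a)]); ey=np.array([-ex[1],ex[0]])
C=np.array([.5393,-.2006])
for n,k in(('new',.072),('b',0),('a',-.072)):
    c=C+k*ey; b=(np.hypot(x-c[0],y-c[1])<.03)&(z>.03)&(z<.12); P=W[b]; print(n,len(P),P[:,2].max().round(4),np.percentile((P[:,:2]-c)@ex,[1,99]).round(4),np.percentile((P[:,:2]-c)@ey,[1,99]).round(4))
    r=(np.hypot(x-c[0],y-c[1])<.035)&(H[...,1]>110)&((H[...,0]<9)|(H[...,0]>172))&(z>.015)&(z<.05); Q=W[r][:,:2]-c; print('  fish',len(Q),(Q@np.c_[ex,ey]).mean(0).round(4) if len(Q) else 0)
# knob & lid
ca=(x>.45)&(x<.70)&(y>.09)&(y<.31)
kn=ca&(z>.13)&(H[...,1]>90)&(H[...,0]>15); P=W[kn]; print('knob',kn.sum(),P.mean(0),P.max(0),P.min(0))
u,v=project('scene',[.53,-.18,.04])[0].astype(int)
save('placed.png',cv2.resize(i[v-35:v+35,u-50:u+50],(800,560),interpolation=cv2.INTER_CUBIC))
```

```text
new 340 0.0917 [-0.0168  0.0249] [-0.0203  0.0163]
  fish 1 [0.0183 0.0053]
b 355 0.0925 [-0.0146  0.0232] [-0.02    0.0173]
  fish 1 [0.0228 0.005 ]
a 367 0.0925 [-0.0181  0.0231] [-0.0214  0.0168]
  fish 1 [0.0248 0.0046]
knob 89 [0.53066649 0.20267634 0.14725462] [0.54137116 0.21678467 0.1567467 ] [0.51157402 0.19081592 0.13317362]
```

View pics/placed.png

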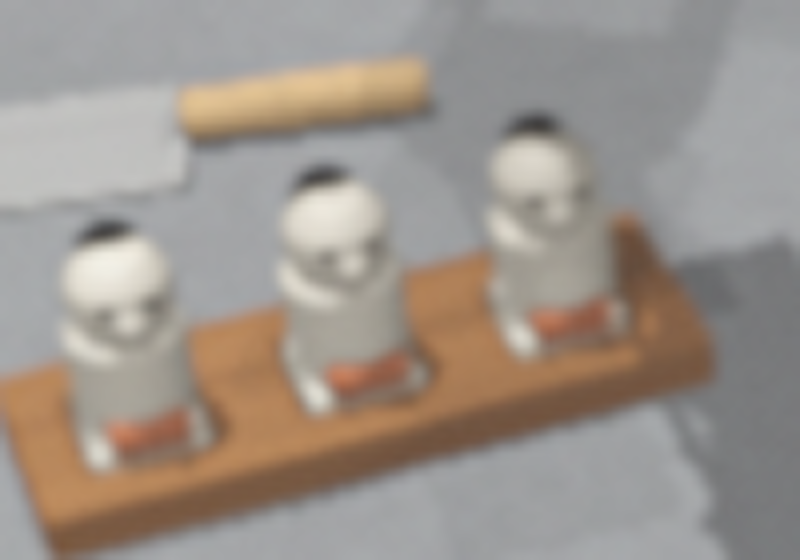

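The crop shows the new figurine at (550,240), seated flush and facing like the other two. Next is the lid.

Run:
```python
from h import *
go((.5275,.2065,.215,78.4),(.5275,.2065,.1235,78.4))
```

```text
now t 11.9 [ 0.5238 -0.1273  0.2127] yaw 11.3 F [ 0.9 -1.  -0.1] w 0.848 q6 [-0.45 -0.64]
[0.069, -0.3266, -0.003] [0.3, -0.1, -67.1]
[0.0686, -0.3269, 0.0884] [0.3, -0.1, -67.1]
```

{"fn": "move_arm", "kwargs": {"plan": [[[0.069, -0.327, -0.003, 0, 0, -67.1], [0.069, -0.327, -0.003, 0, 0, -67.1], [0.069, -0.327, -0.003, 0, 0, -67.1], [0.069, -0.327, -0.003, 0, 0, -67.1], [0.069, -0.327, -0.003, 0, 0, -67.1], [0.069, -0.327, -0.003, 0, 0, -67.1], [0.069, -0.327, -0.003, 0, 0, -67.1], [0.069, -0.327, -0.003, 0, 0, -67.1], [0.069, -0.327, -0.003, 0, 0, -67.1], [0.069, -0.327, -0.003, 0, 0, -67.1]]]}}

```text
t: 13.15
position: [0.5261, 0.2069, 0.2131]
eef_rot: [-0.0, 0.775, 0.631, -0.0]
force: [0.3, -0.5, 0.4]
width: 0.852
```

Run:
```python
from h import *
go((.5275,.2065,.1235,78.4))
i,d=imaging.grab_frame('scene'); W=cloud('scene',d); s=manip.sense();q=s['eef_rot']
u,v=project('scene',[.5275,.2065,.15])[0].astype(int)
save('knob.png',cv2.resize(i[v-50:v+40,u-60:u+60],(800,600),interpolation=cv2.INTER_CUBIC))
```

```text
now t 13.15 [0.5261 0.2069 0.2131] yaw 78.32 F [ 0.3 -0.5  0.4] w 0.852 q6 [ 0.18 -1.19]
[-0.0001, 0.0016, 0.0896] [-0.1, 0.0, -0.1]
```

View pics/knob.png

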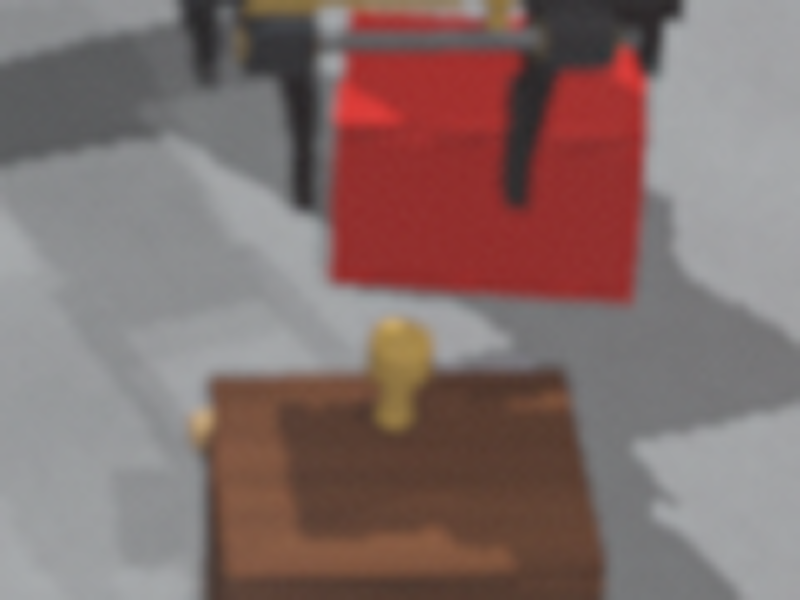

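The knob at (400,350) lies centred between the open fingers. The brush handle is at (200,430), left of the case. Descend and pinch.

{"fn": "move_arm", "kwargs": {"plan": [[[0, 0.001, 0.04, 0, 0, 0], [0, 0.001, 0.075, 0, 0, 0], [0, 0.001, 0.09, 0, 0, 0], [0, 0.001, 0.09, 0, 0, 0], [0, 0.001, 0.09, 0, 0, 0]]]}}

```text
t: 13.82
position: [0.5283, 0.2074, 0.1247]
eef_rot: [0.001, 0.775, 0.632, 0.001]
force: [-0.2, 0.0, -0.8]
width: 0.851
```

{"fn": "move_arm", "kwargs": {"plan": [[[0, 0, 0, 0, 0, 0], [0, 0, 0, 0, 0, 0], [0, 0, 0, 0, 0, 0], [0, 0, 0, 0, 0, 0], [0, 0, 0, 0, 0, 0], [0, 0, 0, 0, 0, 0], [0, 0, 0, 0, 0, 0]]], "fingers": 0, "newtons": 15}}

```text
t: 14.7
position: [0.5271, 0.207, 0.1235]
eef_rot: [0.0, 0.775, 0.632, -0.0]
force: [-0.4, -2.1, -0.6]
width: 0.311
```

Run:
```python
from h import *
go()
# arc shifts along case x (tool y = +-) and up
f0=.165
k=lambda f:(-90*np.cos(f)+43*np.sin(f),43*np.cos(f)+90*np.sin(f))
for f in np.r_[np.arange(.165,1.86,.1),1.85]: print(round(f,3),[round(a-b,1) for a,b in zip(k(f),k(f0))])
print(down(78.3).as_matrix()[:,1])
```

```text
now t 14.7 [0.5271 0.207  0.1235] yaw 78.4 F [-0.4 -2.1 -0.6] w 0.311 q6 [ 0.18 -1.19]
0.165 [np.float64(0.0), np.float64(0.0)]
0.265 [np.float64(6.1), np.float64(7.9)]
0.365 [np.float64(13.0), np.float64(15.1)]
0.465 [np.float64(20.6), np.float64(21.6)]
0.565 [np.float64(28.7), np.float64(27.3)]
0.665 [np.float64(37.4), np.float64(32.2)]
0.765 [np.float64(46.6), np.float64(36.1)]
0.865 [np.float64(56.1), np.float64(39.2)]
0.965 [np.float64(65.8), np.float64(41.3)]
1.065 [np.float64(75.7), np.float64(42.4)]
1.165 [np.float64(85.7), np.float64(42.5)]
1.265 [np.float64(95.6), np.float64(41.6)]
1.365 [np.float64(105.4), np.float64(39.7)]
1.465 [np.float64(115.0), np.float64(36.8)]
1.565 [np.float64(124.2), np.float64(33.0)]
1.665 [np.float64(133.0), np.float64(28.4)]
1.765 [np.float64(141.3), np.float64(22.8)]
1.85 [np.float64(147.9), np.float64(17.5)]
[ 9.79222811e-01 -2.02787295e-01  1.22464680e-16]
```

{"fn": "move_arm", "kwargs": {"plan": [[[0, 0.006, -0.008, 0, 0, 0], [0, 0.013, -0.015, 0, 0, 0], [0, 0.021, -0.022, 0, 0, 0], [0, 0.029, -0.027, 0, 0, 0], [0, 0.037, -0.032, 0, 0, 0], [0, 0.047, -0.036, 0, 0, 0], [0, 0.056, -0.039, 0, 0, 0], [0, 0.066, -0.041, 0, 0, 0], [0, 0.076, -0.042, 0, 0, 0], [0, 0.076, -0.042, 0, 0, 0]]]}}

```text
t: 15.95
position: [0.6048, 0.1912, 0.1664]
eef_rot: [0.002, 0.775, 0.632, 0.002]
force: [-0.3, -3.1, 4.8]
width: 0.311
```

{"fn": "move_arm", "kwargs": {"plan": [[[0, 0.01, 0, 0, 0, 0], [0, 0.02, 0.001, 0, 0, 0], [0, 0.03, 0.003, 0, 0, 0], [0, 0.039, 0.006, 0, 0, 0], [0, 0.048, 0.009, 0, 0, 0], [0, 0.057, 0.014, 0, 0, 0], [0, 0.066, 0.02, 0, 0, 0], [0, 0.072, 0.025, 0, 0, 0], [0, 0.072, 0.025, 0, 0, 0]]]}}

```text
t: 17.08
position: [0.6739, 0.1772, 0.1401]
eef_rot: [0.001, 0.775, 0.632, 0.001]
force: [2.2, -3.0, 3.6]
width: 0.31
```

{"fn": "move_arm", "kwargs": {"plan": [[[0, 0, 0, 0, 0, 0], [0, 0, 0, 0, 0, 0], [0, 0, 0, 0, 0, 0], [0, 0, 0, 0, 0, 0], [0, 0.003, -0.03, 0, 0, 0], [0, 0.003, -0.07, 0, 0, 0], [0, 0.003, -0.12, 0, 0, 0], [0, 0.003, -0.16, 0, 0, 0], [0, 0.003, -0.16, 0, 0, 0]]], "fingers": 70}}

```text
t: 18.2
position: [0.6772, 0.1773, 0.3055]
eef_rot: [0.003, 0.775, 0.632, 0.004]
force: [0.7, -0.2, 0.0]
width: 0.7
```

Run:
```python
from h import *
go()
a=np.radians(-11.6); ex=np.array([np.cos(a),np.sin(a)]); ey=np.array([-ex[1],ex[0]])
for c in('top','scene'):
    i,d=imaging.grab_frame(c); W=cloud(c,d); np.save(c+'2.npy',W); save(c+'2.png',i)
    for n in('tile','case'):
        for r in imaging.masks_of(n,c):
            if r['conf']>.2: print(c,n,round(r['conf'],2),np.round(r['xy']),np.nanmedian(W[r['pixels']],0).round(4),r['pixels'].sum())
i=cv2.cvtColor(cv2.imread('pics/top2.png'),cv2.COLOR_BGR2RGB);u,v=project('top',[.56,.2,.08])[0].astype(int)
j=cv2.cvtColor(cv2.imread('pics/scene2.png'),cv2.COLOR_BGR2RGB);m,n=project('scene',[.56,.2,.12])[0].astype(int)
save('open.png',np.hstack([cv2.resize(i[v-48:v+48,u-32:u+32],(400,600),interpolation=cv2.INTER_CUBIC),cv2.resize(j[n-60:n+60,m-40:m+40],(400,600),interpolation=cv2.INTER_CUBIC)]));print(u,v,m,n)
```

```text
now t 18.2 [0.6772 0.1773 0.3055] yaw 78.41 F [ 0.7 -0.2  0. ] w 0.7 q6 [ 0.1  -1.27]
top case 0.7 [248. 182.] [0.5919 0.1427 0.0835] 1054
scene case 0.84 [443. 190.] [0.3979 0.5692 0.091 ] 1624
scene case 0.64 [359. 183.] [0.2591 0.3457 0.0644] 1460
scene case 0.56 [352. 239.] [0.617  0.1777 0.1005] 3406
228 191 348 220
```

View pics/open.png

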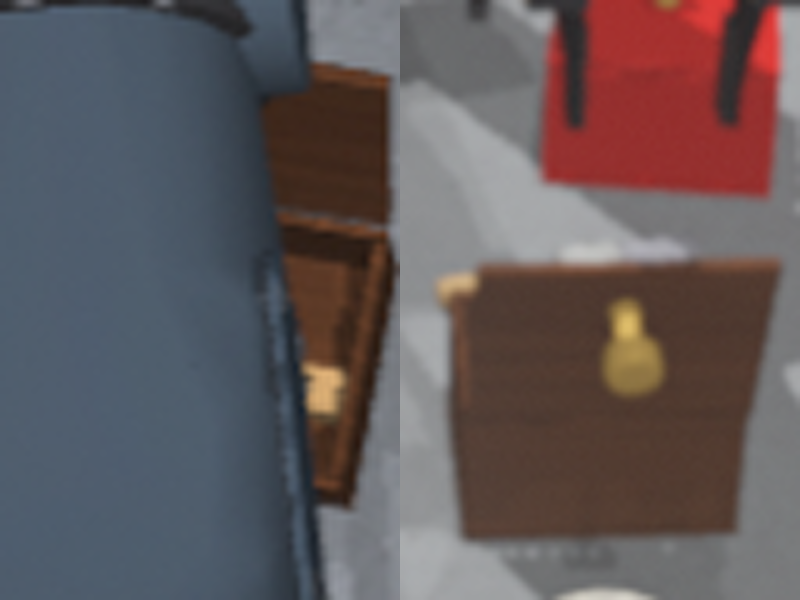

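Left half (top view): the lid is open and the case interior partly shows at (330,390), where something cream-coloured is visible, with the arm in the way. Right half: the lid stands open with the knob on its far side. I'll move aside and turn the tool while doing so.

{"fn": "move_arm", "kwargs": {"plan": [[[-0.05, -0.03, 0, 0, 0, 10], [-0.1, -0.06, 0, 0, 0, 20], [-0.15, -0.09, 0, 0, 0, 30], [-0.2, -0.12, 0, 0, 0, 40], [-0.23, -0.134, 0, 0, 0, 50], [-0.23, -0.134, 0, 0, 0, 60], [-0.23, -0.134, 0, 0, 0, 70], [-0.23, -0.134, 0, 0, 0, 80], [-0.23, -0.134, 0, 0, 0, 90], [-0.23, -0.134, 0, 0, 0, 90], [-0.23, -0.134, 0, 0, 0, 90]]], "fingers": 30}}

```text
t: 19.88
position: [0.4973, -0.0214, 0.3]
eef_rot: [-0.0, 0.995, -0.1, -0.001]
force: [0.1, 0.2, 0.9]
width: 0.303
```

Run:
```python
from h import *
go()
a=np.radians(-11.6); ex=np.array([np.cos(a),np.sin(a)]); ey=np.array([-ex[1],ex[0]])
i,d=imaging.grab_frame('top'); W=cloud('top',d); np.save('top3.npy',W); save('top3.png',i); x,y,z=np.moveaxis(W,-1,0)
for r in imaging.masks_of('tile','top'): print(round(r['conf'],2),np.round(r['xy']),np.nanmedian(W[r['pixels']],0).round(4),r['pixels'].sum())
H=cv2.cvtColor(i,cv2.COLOR_RGB2HSV).astype(int)
C=np.array([.5495,.202]); L=(W[...,:2]-C)@np.c_[ex,ey]
t=(abs(L[...,0])<.06)&(abs(L[...,1])<.075)&(z>.06)&(z<.085)
w=t&(H[...,1]<100)&(H[...,2]>110); P=W[w]; print('tile top',w.sum(),L[w].mean(0),np.percentile(L[w],[2,98],axis=0),np.median(P,0))
if w.sum()>5: print(cv2.minAreaRect(P[:,:2].astype(np.float32)*1000))
rim=(abs(L[...,0])<.08)&(abs(L[...,1])<.095)&(z>.079)&(z<.095); print('rim',np.percentile(L[rim],[1,99],axis=0),cv2.minAreaRect(W[rim][:,:2].astype(np.float32)*1000))
lid=(abs(L[...,1])<.06)&(L[...,0]>.055)&(L[...,0]<.12)&(z>.1)&(z<.22); s=np.polyfit(L[lid][:,0],z[lid],1); print('lid slope',s,L[lid].max(0),z[lid].max())
u,v=project('top',[.56,.2,.08])[0].astype(int)
save('in.png',cv2.resize(i[v-35:v+35,u-35:u+35],(600,600),interpolation=cv2.INTER_CUBIC))
```

```text
now t 19.88 [ 0.4973 -0.0214  0.3   ] yaw -11.46 F [0.1 0.2 0.9] w 0.303 q6 [-0.27 -0.07]
0.56 [224. 202.] [0.5364 0.212  0.0716] 202
tile top 102 [-0.01391786  0.00231859] [[-0.0173171  -0.04561467]
 [-0.00948924  0.048827  ]] [0.53693762 0.2065082  0.07727586]
((535.409423828125, 223.62603759765625), (33.56092834472656, 127.5588607788086), 5.495182037353516)
rim [[-0.06113247 -0.07252661]
 [ 0.06284207  0.07438325]] ((550.7892456054688, 203.03964233398438), (147.8205108642578, 124.82549285888672), 78.35574340820312)
lid slope [ 2.16297415 -0.0204377 ] [0.11993633 0.05962119] 0.20369101733787232
```

View pics/in.png

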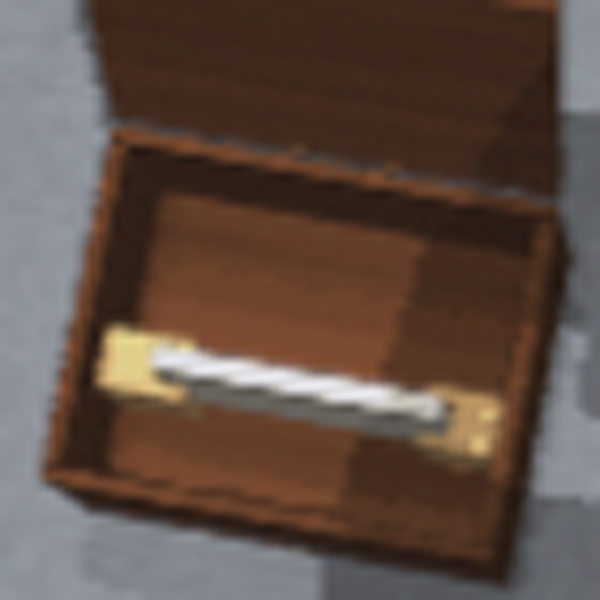

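The crop shows the tile's white top edge running from (155,360) to (440,410) between its two yellow end slots. The middle is at world (.537,.206), and the lid leans back at about 1.85 rad.

Run:
```python
from h import *
go((.5372,.2055,.165,-11.6),(.5372,.2055,.085,-11.6))
```

```text
now t 19.98 [ 0.4975 -0.0214  0.3003] yaw -11.52 F [ 0.1 -0.1  0.3] w 0.298 q6 [-0.27 -0.07]
[-0.0063, -0.2303, 0.1353] [-0.0, 0.0, 0.1]
[-0.0062, -0.2303, 0.2153] [-0.0, 0.0, 0.1]
```

{"fn": "move_arm", "kwargs": {"plan": [[[-0.006, -0.06, 0, 0, 0, 0], [-0.006, -0.12, 0, 0, 0, 0], [-0.006, -0.18, 0, 0, 0, 0], [-0.006, -0.23, 0.02, 0, 0, 0], [-0.006, -0.23, 0.08, 0, 0, 0], [-0.006, -0.23, 0.135, 0, 0, 0], [-0.006, -0.23, 0.17, 0, 0, 0], [-0.006, -0.23, 0.2, 0, 0, 0], [-0.006, -0.23, 0.2, 0, 0, 0], [-0.006, -0.23, 0.2, 0, 0, 0]]], "newtons": 40}}

```text
t: 21.22
position: [0.5388, 0.2052, 0.1015]
eef_rot: [-0.0, 0.995, -0.101, 0.001]
force: [1.0, 0.4, 0.8]
width: 0.305
```

Run:
```python
from h import *
go((.5372,.2055,.075,-11.6))
```

```text
now t 21.23 [0.5388 0.2052 0.1015] yaw -11.58 F [1.  0.4 0.8] w 0.305 q6 [0.17 0.37]
[-0.0017, 0.0001, 0.0264] [-0.0, -0.1, 0.0]
```

{"fn": "move_arm", "kwargs": {"plan": [[[0, 0, 0.008, 0, 0, 0], [0, 0, 0.016, 0, 0, 0], [0, 0, 0.02, 0, 0, 0], [0, 0, 0.02, 0, 0, 0]]]}}

```text
t: 21.72
position: [0.5377, 0.205, 0.0802]
eef_rot: [0.0, 0.995, -0.101, -0.0]
force: [-0.1, 0.2, 0.1]
width: 0.301
```

{"fn": "move_arm", "kwargs": {"plan": [[[0, 0, 0.003, 0, 0, 0], [0, 0, 0.006, 0, 0, 0], [0, 0, 0.009, 0, 0, 0], [0, 0, 0.009, 0, 0, 0]]]}}

```text
t: 22.22
position: [0.5377, 0.205, 0.0712]
eef_rot: [0.0, 0.995, -0.101, -0.0]
force: [-0.4, 0.7, -0.5]
width: 0.294
```

{"fn": "move_arm", "kwargs": {"plan": [[[0, 0, 0.003, 0, 0, 0], [0, 0, 0.006, 0, 0, 0], [0, 0, 0.009, 0, 0, 0], [0, 0, 0.009, 0, 0, 0]]]}}

```text
t: 22.72
position: [0.5373, 0.2051, 0.0621]
eef_rot: [0.0, 0.995, -0.101, -0.001]
force: [-1.7, -0.1, -0.1]
width: 0.301
```

{"fn": "move_arm", "kwargs": {"plan": [[[0, 0, 0.002, 0, 0, 0], [0, 0, 0.004, 0, 0, 0], [0, 0, 0.004, 0, 0, 0]]]}}

```text
t: 23.1
position: [0.5361, 0.2052, 0.0586]
eef_rot: [0.0, 0.995, -0.101, -0.002]
force: [-6.1, 2.1, 4.3]
width: 0.302
```

Light contact with the lid (about 7 N). The overlap on the tile is 19 mm, so grip here.

{"fn": "move_arm", "kwargs": {"plan": [[[0, 0, 0, 0, 0, 0], [0, 0, 0, 0, 0, 0], [0, 0, 0, 0, 0, 0], [0, 0, 0, 0, 0, 0], [0, 0, 0, 0, 0, 0]]], "fingers": 0, "newtons": 40}}

```text
t: 23.72
position: [0.5361, 0.2053, 0.0586]
eef_rot: [0.0, 0.995, -0.101, -0.002]
force: [-5.9, 1.9, 4.5]
width: 0.092
```

{"fn": "move_arm", "kwargs": {"plan": [[[0, 0, -0.005, 0, 0, 0], [0, 0, -0.015, 0, 0, 0], [0, 0, -0.025, 0, 0, 0], [0, 0, -0.035, 0, 0, 0], [0, 0, -0.045, 0, 0, 0], [0, 0, -0.045, 0, 0, 0]]]}}

```text
t: 24.48
position: [0.5393, 0.2052, 0.1049]
eef_rot: [-0.0, 0.995, -0.101, 0.002]
force: [0.2, 0.5, -0.6]
width: 0.086
```

Run:
```python
from h import *
go((.5372,.2055,.24,-11.6),(.5378,-.2005,.24,11.3),(.5378,-.2005,.1886,11.3))
```

```text
now t 24.48 [0.5393 0.2052 0.1049] yaw -11.61 F [ 0.2  0.5 -0.6] w 0.086 q6 [0.17 0.37]
[-0.0017, -0.0, -0.1351] [-0.1, -0.2, -0.0]
[0.0806, 0.3975, -0.1353] [-0.0, -0.2, -22.9]
[0.0805, 0.3976, -0.0839] [-0.0, -0.2, -22.9]
```

{"fn": "move_arm", "kwargs": {"plan": [[[0, 0, -0.04, 0, 0, 0], [0, 0, -0.08, 0, 0, 0], [0, 0, -0.12, 0, 0, 0], [0, 0, -0.135, 0, 0, 0], [0.01, 0.05, -0.135, 0, 0, -3], [0.02, 0.1, -0.135, 0, 0, -6], [0.03, 0.15, -0.135, 0, 0, -9], [0.04, 0.2, -0.135, 0, 0, -12], [0.05, 0.25, -0.135, 0, 0, -15], [0.06, 0.3, -0.135, 0, 0, -18], [0.07, 0.35, -0.135, 0, 0, -21], [0.078, 0.38, -0.13, 0, 0, -22.9], [0.081, 0.398, -0.12, 0, 0, -22.9], [0.081, 0.398, -0.1, 0, 0, -22.9], [0.081, 0.398, -0.09, 0, 0, -22.9], [0.081, 0.398, -0.09, 0, 0, -22.9], [0.081, 0.398, -0.09, 0, 0, -22.9]]]}}

```text
t: 26.6
position: [0.5376, -0.2007, 0.1939]
eef_rot: [0.0, 0.995, 0.099, 0.0]
force: [-0.3, -0.3, -1.1]
width: 0.092
```

Run:
```python
from h import *
go((.5378,-.2005,.1886,11.3))
i,d=imaging.grab_frame('scene'); W=cloud('scene',d); H=cv2.cvtColor(i,cv2.COLOR_RGB2HSV).astype(int); x,y,z=np.moveaxis(W,-1,0)
a=np.radians(11.3); ex=np.array([np.cos(a),np.sin(a)]); ey=np.array([-ex[1],ex[0]]); C=np.array([.5402,-.201])
L=(W[...,:2]-C)@np.c_[ex,ey]
t=(abs(L[...,0])<.03)&(abs(L[...,1])<.07)&(z>.12)&(H[...,1]<60)&(H[...,2]>110)
P=np.c_[L[t],z[t]]; print('tile',t.sum(),np.percentile(P,[1,50,99],axis=0).round(4),'yaw off',np.degrees(np.polyfit(P[:,1],P[:,0],1)[0]),'tilt',np.degrees(np.polyfit(P[:,2],P[:,0],1)[0]))
print(cv2.minAreaRect(P[:,1:].astype(np.float32)*1000))
for k in(-.072,0,.072):
    b=(np.hypot(L[...,0],L[...,1]-k)<.03)&(z>.03)&(z<.11); print(k,z[b].max(),np.percentile(L[b],[1,99],axis=0).mean(0))
u,v=project('scene',[.5,0,.1])[0].astype(int)
save('end.png',cv2.resize(i[100:310,130:410],(800,600),interpolation=cv2.INTER_CUBIC))
```

```text
now t 26.6 [ 0.5376 -0.2007  0.1939] yaw 11.34 F [-0.3 -0.3 -1.1] w 0.092 q6 [-0.55 -0.75]
[0.0002, -0.0002, 0.0053] [0.0, -0.0, 0.0]
tile 1647 [[-0.0268 -0.0595  0.1446]
 [ 0.0009 -0.0155  0.3825]
 [ 0.0293  0.065   0.5699]] yaw off 5.515434749186705 tilt 0.8948358297880972
((-7.849811553955078, 360.4120178222656), (440.1584777832031, 132.5868682861328), 87.03685760498047)
-0.072 0.09168454279765537 [ 0.00242058 -0.07360029]
0 0.09192212424925017 [ 0.00321767 -0.00076623]
0.072 0.09272197190884335 [0.00453266 0.07056384]
```

View pics/end.png

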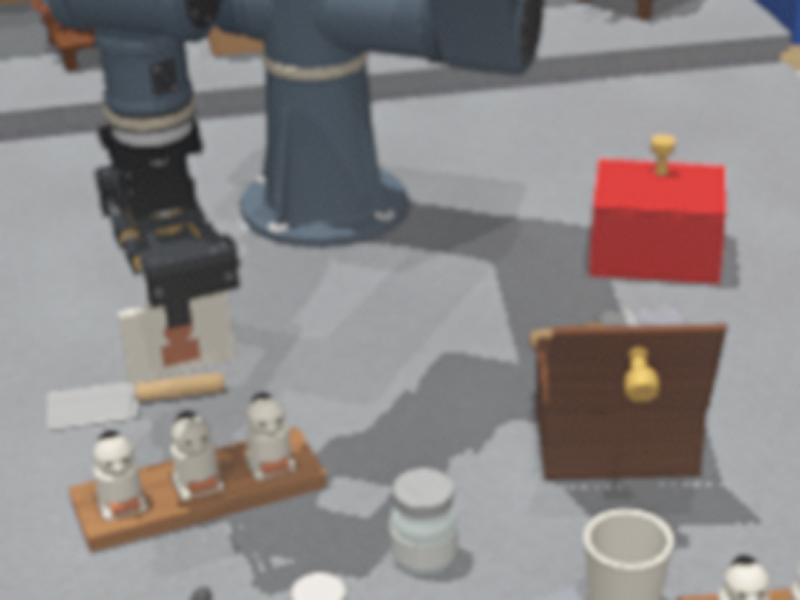

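The picture shows the tile held upright at (178,335) above the three seated figurines, relief facing away from the robot, and the lid standing open at (630,400). Final 5 mm down, then the numerical check.

{"fn": "move_arm", "kwargs": {"plan": [[[0, 0, 0.002, 0, 0, 0], [0, 0, 0.004, 0, 0, 0], [0, 0, 0.005, 0, 0, 0], [0, 0, 0.005, 0, 0, 0], [0, 0, 0.005, 0, 0, 0], [0, 0, 0.005, 0, 0, 0], [0, 0, 0.005, 0, 0, 0], [0, 0, 0.005, 0, 0, 0]]]}}

```text
t: 27.65
position: [0.5373, -0.2012, 0.1886]
eef_rot: [0.0, 0.995, 0.098, 0.0]
force: [0.0, 0.1, -1.1]
width: 0.087
```

Run:
```python
from h import *
go((.5378,-.2005,.1886,11.3))
i,d=imaging.grab_frame('scene'); W=cloud('scene',d); H=cv2.cvtColor(i,cv2.COLOR_RGB2HSV).astype(int); x,y,z=np.moveaxis(W,-1,0)
a=np.radians(11.3); ex=np.array([np.cos(a),np.sin(a)]); ey=np.array([-ex[1],ex[0]]); C=np.array([.5402,-.201])
L=(W[...,:2]-C)@np.c_[ex,ey]
t=(abs(L[...,0])<.02)&(abs(L[...,1])<.065)&(z>.115)&(z<.22)&(H[...,1]<60)&(H[...,2]>100)
P=np.c_[L[t],z[t]]; print('tile',t.sum(),np.percentile(P,[1,50,99],axis=0).round(4),'yaw off',np.degrees(np.polyfit(P[:,1],P[:,0],1)[0]),'tilt',np.degrees(np.polyfit(P[:,2],P[:,0],1)[0]))
for lo in(-.05,-.03,.03): 
    e=P[(P[:,1]>lo)&(P[:,1]<lo+.02)]; print('low edge',lo,np.percentile(e[:,2],[1,3]).round(4))
print(np.linalg.norm(manip.sense()['dq']))
```

```text
now t 27.65 [ 0.5373 -0.2012  0.1886] yaw 11.29 F [ 0.   0.1 -1.1] w 0.087 q6 [-0.55 -0.75]
[0.0007, -0.0005, -0.0] [0.0, -0.0, -0.0]
tile 733 [[-0.0065 -0.0493  0.1387]
 [-0.0007 -0.0138  0.1758]
 [ 0.0063  0.0462  0.2109]] yaw off 0.3418613027198589 tilt 0.2455763714514654
low edge -0.05 [0.139  0.1413]
low edge -0.03 [0.1393 0.1414]
low edge 0.03 [0.1394 0.1415]
0.001760532793274802
```

```bash
python3 -c "
from workcell import manip
print(manip.finish_job())"
```

```text
the job is handed in; nothing more can be done
None
```

The job is done and handed in at about 28 s of the 72 s allowed. The figurine is seated in the tray, the case lid stands open, and the arm is holding the tile over the row.

- **Figurine:** My first try jammed on the +x wall of the recess at a wrist force of about 57 N. I backed off, shifted 2 mm and seated it fully. The last picture shows it facing like the other two. Its head height matches theirs to within 1 mm.
- **Lid:** I opened it by the knob to about 1.85 rad. While the tool reached for the tile, the gripper body touched the leaning lid at about 8 N. The lid was still standing open in the last picture.
- **Tile:** In the last check it was upright and parallel to the row to about 0.3°. It was centred to about 1.5 mm, and the arm was still.
- **Clearance over the heads:** The two estimates differ slightly. Arm kinematics give about 50 mm, the camera about 47 mm.

I touched none of the bystanders or look-alikes. I checked the tray figurines by measurement and the rest only by eye in the pictures.

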